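# Set the gap of the fruit mill

### The arm

A 7-joint arm with a two-finger parallel gripper is mounted at the origin on the work surface. World frame = base frame: x ahead of the robot, y to its left, z up, the work surface at z = 0. Lengths are in m, angles in degrees, forces in N, time in s.
With the tool pointing down it reaches from about 0.425 to 0.875 m from the base axis. Payload 8.4 kg.
Tool frame: the origin (TCP) lies at the very end of the fingers, on their centre line; the grasp point (between the pads) lies 19 mm behind it; x points along the fingers, y is the direction in which the jaws open and shut, and the axes are right-handed (so a half turn about x gives the same grasp; the last joint's range is limited). The gripper opens to 87 mm and grips with 3 to 60 N. Pads are 19 mm wide; open, the fingers measure 117 mm over their backs; the gripper's body (75 mm by 190 mm) begins 51 mm behind the grasp point.
Start: joints at [-69.167, 19.091, 2.286, 83.961, -0.768, 76.965, -3.352], TCP at [0.29, 0.582, 0.199] pointing down, gripper open.
Joint ranges: [-147.57, 147.57], [-21.85, 119.76], [-74.77, 79.35], [14.55, 137.4], [-85.83, 265.84], [4.83, 119.75], [-152.11, 152.11]. Speed limits (degrees/s): [127.2, 127.2, 159.86, 159.86, 180, 180, 180].

### API

Orientations are given as [roll, pitch, yaw] about the fixed x, y, z axes, in that order (R = Rz(yaw) Ry(pitch) Rx(roll)).
In Python, from bench import sensors, vision, ticket gives the robot as it stands.
- The arm moves only by the tool step_arm, never from a script. Its arguments are lists of equal length, an entry for each row: "travel": the shift along the tool's x, y, z in mm, a list of three; "rotation": the turn, a rotation vector about the tool's x, y, z in rad, a list of three; "grip": the finger opening in mm, from 0 to 87. In form: {"travel": [[dx, dy, dz], ...], "rotation": [[wx, wy, wz], ...], "grip": [grip, ...]}. A call has 1 to 8 rows; each row shifts and turns the pose as measured when the row begins, along the tool's axes as they then stand; what a row does not reach is not made up. A row lasts 1/8 s, in which the tool goes at most 62.5 mm and 10.7 degrees, less where a joint would pass 70% of its speed; a pose out of reach is approached as far as the arm can. A call with a gripper value outside its range is refused whole. The fingers move at their own pace and stop on an object; the grip force is fixed at half the most. Time passes only in rows, so rows that do not move let the fingers close. It gives the time, the measured TCP pose, the force and the opening at its end, in the units of the state.
- sensors.sense(): the state, without advancing time (a new reading comes with each control period).
- vision.capture(name): name is "scene" or "top" or "wrist"; returns a dict with "image" (420x560x3 uint8, blue, green, red), "camera_matrix" (3x3 intrinsics, pixels), "extrinsics" (4x4, takes a point from world to camera coordinates); the wrist camera has in their place "hand_eye" (4x4, takes a point from camera to tool coordinates, whose origin is the TCP and whose axes are the tool frame's). Camera axes: x right, y down, z forward; pixel columns grow to the right and rows downward; lengths in m; the calibration is good to about 2 mm. The wrist camera is an equidistant fisheye: a pixel r from the principal point sees the ray r / f radians off the axis. A picture is of the moment at which its call begins: read the wrist's pose just before it. There is no depth.
- ticket.finish_job(): hands the job in, once; it reports no verdict.
The state is a dict: "clock": time; "joint_positions": joint angles; "joint_vel": joint speeds; "joint_efforts": joint torques, N m; "tool_pos": TCP position; "eef_rot": TCP orientation; "wrist_force": force on the tool from outside, world axes, zero at the start; "wrist_torque": the same for the moment, N m; "width": opening from 0.0 (shut) to 1.0 (fully open).
Only numpy, scipy, OpenCV 4.12 (cv2) and the standard library are available. Lean on these libraries where they do the work, as an engineer would, in place of code of your own. Each camera call takes 0.05 s, during which the arm holds its last target.

### The job

Set the roller gap on the fruit mill: turn its big bar-grip dial clockwise (seen from above) until it is fully home against its stop, then back it off exactly three clicks anticlockwise and let go of it. Leave the small round speed knob alone, and do not shift the steel beaker, the fruit or the spoon lying close around the mill.

Things in the scene. Friction and masses are not known exactly. Their poses are not given: they have to be found in the camera images.
- mill: The bench fruit mill, fixed. Origin on the table top straight below the dial's axis; z up. Low grey deck 110 mm high, x -100 to 100, y -110 to 160 mm in this frame; beyond it (y 155 to 355) the aluminium roller housing, 200 mm high, with a steel hopper on top (top at 325 mm, radius 100 mm, centred at x 0, y 255) and a chute towards +x
- dial_grip (a point): Gap dial on the deck: black round skirt (radius 46 mm, top 120 mm above the table) with an upright bar grip, 80 mm long, 16 mm thick, from 120 to 164 mm above the table. Point on the dial's vertical axis, 144 mm above the table, where to grip. x runs along the bar to its pointer end (white line on top), y across the bar, z up; it turns with the dial
- dial (a joint): Angle of the gap dial, rad: 0 = against the stop; grows anticlockwise seen from above, to 2.79 at the other end. Sprung clicks every 20 degrees (0.349 rad): notches at 0, 0.349, 0.698, 1.047 and so on; let go between two, it springs into the nearest. Turning through a click takes about 0.1 N m
- speed (a joint): Angle of the small speed knob, rad, 0 at the start; turns easily both ways; to be left alone
- speed_top (a point): Centre of the top of the small round grey speed knob (radius 16 mm, 18 mm high, standing on the deck), 128 mm above the table and 128 mm from the dial's axis
- beaker: Loose open steel beaker, radius 36 mm, 90 mm high, standing beside the deck; origin at the centre of its underside
- fruit1: Loose purple passion fruit, 66 mm across and 63 mm high, standing on the table near the deck; origin at its underside
- spoon: Loose steel spoon with a wooden handle lying on the table between the robot and the mill; origin at its underside
- stop_mark (a point): Long white tick on the deck, 63 mm from the dial's axis, with a small steel stop post beside it: the pointer is at this tick when the dial is home (0). Going anticlockwise, one short white tick per click follows

How it is judged (in metres and radians):
On the way:
1. the dial has been turned clockwise fully home against its stop (value of joint dial below 0.08 rad), for 0.2 s.
At the end, for the whole second after the job is handed in: After having been at its stop, the dial rests released in the third notch back (1.047 rad, within 0.12 rad), and the speed knob is within 0.3 rad of where it was (value of joint dial between 0.927 and 1.167 rad and velocity of joint dial between -0.1 and 0.1 rad/s and value of joint speed between -0.3 and 0.3 rad); the robot touches nothing.
It fails at once if the speed knob is turned by more than 0.3 rad (value of joint speed above 0.3 rad or value of joint speed below -0.3 rad).
It fails at once if the beaker, fruit or spoon beside the mill is shifted by more than 30 mm (distance of any of beaker, fruit1, spoon from where it was at the start of the episode above 0.03 m).
It also fails if it takes over 58 s, if anything falls off the work surface, if the arm or the gripper's body presses on something with over 40 N, if the wrist force passes 120 N, or if a joint passes its speed limit or range.

## Working session

There is one attempt and no reset: what is moved stays moved. The work goes in short steps, Python scripts to look and compute and a tool call to move; the robot and the scene stay as the last step left them, time stands still between calls to the robot, and variables do not carry over. Pictures are saved under pics/ and viewed, and the job is handed in when it is done.

Besides the shell and the picture viewer there is one more tool, called after "Call:" as name(argument=value, ...) on one line, values as JSON. step_arm: Moves the arm, as the interface text tells. Its arguments: {"type":"object","properties":{"travel":{"type":"array"},"rotation":{"type":"array"},"grip":{"type":"array"}},"required":["travel","rotation","grip"]}

```bash
mkdir -p pics; ls
python3 - <<'E'
from bench import sensors, vision
import cv2
s=sensors.sense()
print(s)
for n in("scene","top"):
    d=vision.capture(n); cv2.imwrite(f"pics/{n}0.png",d["image"]); print(n,d["camera_matrix"].tolist(),d["extrinsics"].round(4).tolist())
E
```

```text
pics
{'clock': 0.0, 'joint_positions': array([-69.16575461,  19.13260259,   2.28347769,  84.01149392,
        -0.76803432,  76.96443321,  -3.35218643]), 'joint_vel': array([-0.14748286, -0.08961285, -0.04281936, -0.04180409, -0.01088681,
        0.02909224,  0.05464475]), 'joint_efforts': array([-1.87989564e-03, -6.56370592e+01,  1.33375671e+00, -4.03780854e+01,
       -5.98150562e-02,  4.54200630e-02,  1.57698973e-04]), 'tool_pos': array([0.2900013 , 0.58115514, 0.19814579]), 'eef_rot': array([ -86.4711884 ,   89.9066989 , -112.98955013]), 'wrist_force': array([ 0.81567481, -0.75186601,  0.12873522]), 'wrist_torque': array([ 0.00197675,  0.02618089, -0.02554271]), 'width': 0.9992108155337031}
scene [[500.3600896988754, 0.0, 284.68756879755057], [0.0, 500.3600896988754, 210.99625217255848], [0.0, 0.0, 1.0]] [[0.4662, 0.8845, -0.0179, -0.1738], [0.6405, -0.3514, -0.6829, -0.3551], [-0.6103, 0.3069, -0.7303, 1.2719], [0.0, 0.0, 0.0, 1.0]]
top [[514.0342166411363, 0.0, 275.02421180206676], [0.0, 514.0342166411363, 205.84975983987044], [0.0, 0.0, 1.0]] [[0.0183, -0.9998, -0.0102, -0.1259], [-0.9811, -0.016, -0.1928, 0.5969], [0.1925, 0.0136, -0.9812, 0.8473], [0.0, 0.0, 0.0, 1.0]]
```

View pics/scene0.png

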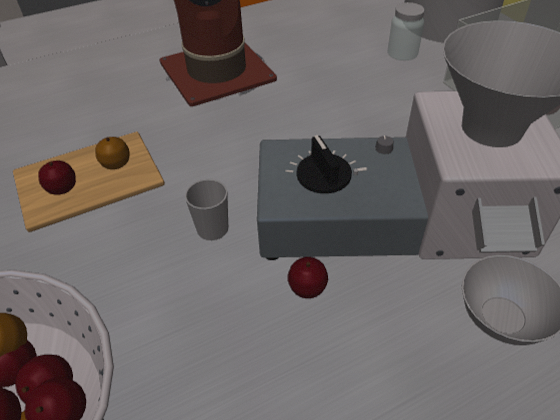

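View pics/top0.png

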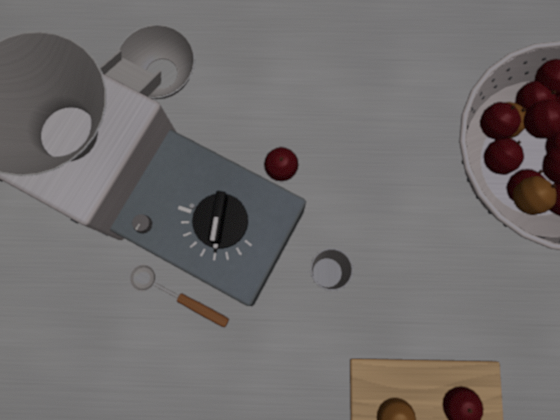

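```bash
cat > h.py <<'E'
import numpy as np, cv2
from bench import sensors, vision
def bp(d,u,v,z):
    K=d["camera_matrix"];E=d["extrinsics"];R=E[:3,:3];t=E[:3,3]
    c=-R.T@t; r=R.T@np.linalg.inv(K)@np.array([u,v,1.]); return c+r*(z-c[2])/r[2]
def pj(d,p):
    K=d["camera_matrix"];E=d["extrinsics"]; q=K@(E[:3,:3]@np.asarray(p)+E[:3,3]); return q[:2]/q[2]
E
python3 - <<'E'
from h import *
d=vision.capture("top"); im=d["image"]
c=im[160:300,110:330]; c=cv2.resize(c,None,fx=3.6,fy=3.6,interpolation=cv2.INTER_CUBIC); cv2.imwrite("pics/topz.png",cv2.convertScaleAbs(c,alpha=1.6))
d=vision.capture("scene"); c=d["image"][120:270,180:430]; c=cv2.resize(c,None,fx=3.2,fy=3.2,interpolation=cv2.INTER_CUBIC); cv2.imwrite("pics/scz.png",cv2.convertScaleAbs(c,alpha=1.6))
E
```

```text
(no output)
```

View pics/topz.png

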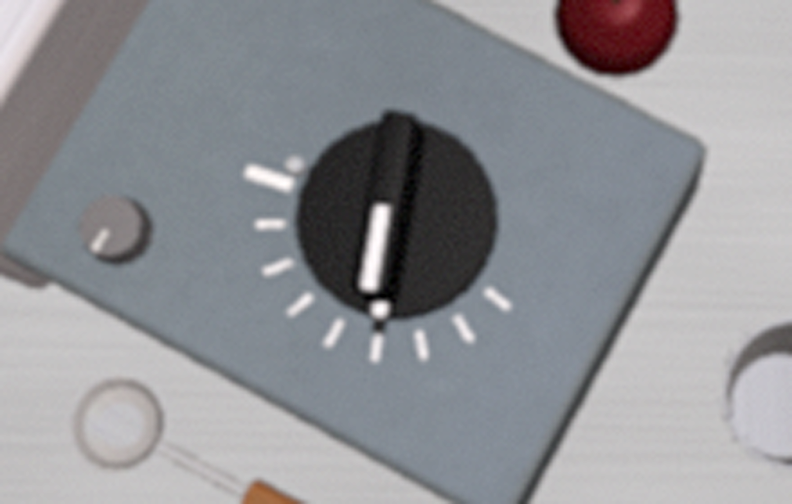

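View pics/scz.png

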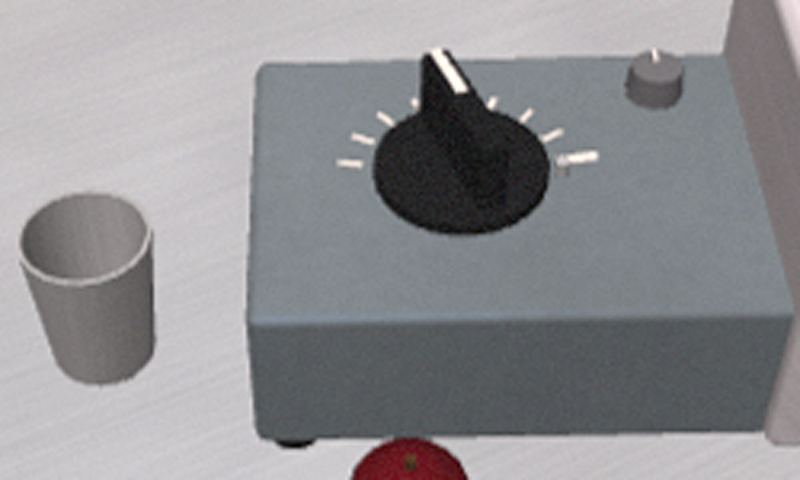

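Run:
```python
from h import *
d=vision.capture("top"); g=lambda u,v,z: bp(d,110+(u+.5)/3.6-.5,160+(v+.5)/3.6-.5,z)
c=g(397,219,.12);print("skirt",c, "r",np.linalg.norm(g(497,219,.12)-c))
T=[(269,178),(270,224),(277,267),(300,304),(333,333),(376,348),(422,345),(464,328),(497,299)]
P=np.array([g(u,v,.11)[:2] for u,v in T])
A=np.c_[2*P,np.ones(9)];s=np.linalg.lstsq(A[1:],(P[1:]**2).sum(1),rcond=None)[0];print("fit c",s[:2],np.sqrt(s[2]+s[:2]@s[:2]))
for cc in (c[:2],s[:2]):
  a=np.unwrap([np.arctan2(*(p-cc)[::-1]) for p in P]);print(np.degrees(a).round(1),[round(np.linalg.norm(p-cc),4) for p in P])
p1=g(381,205,.164);p2=g(370,290,.164);print("line",p1,p2,np.degrees(np.arctan2(*(p2-p1)[1::-1])))
sp=g(115,229,.128);print("speed",sp,np.linalg.norm((sp-c)[:2]))
for n,u,v,z in(("beaker",327,272,.0),("fruit",281,164,.033),("spoonbowl",143,278,0.01),("handle end",228,322,.01),("deckcornerR",304,204,.11),("deckcornerB",250,302,.11)): print(n,bp(d,u,v,z))
```

```text
skirt [ 0.56099878 -0.02711357  0.12      ] r 0.045270440089723966
fit c [ 0.56169222 -0.02607815] 0.05829952546970849
[ 72.   91.6 111.2 131.1 151.1 171.7 192.5 213.  233. ] [np.float64(0.0641), np.float64(0.0594), np.float64(0.0591), np.float64(0.0581), np.float64(0.0584), np.float64(0.0582), np.float64(0.0572), np.float64(0.057), np.float64(0.0571)]
[ 72.3  92.3 112.2 132.3 152.3 172.8 193.3 213.5 233.1] [np.float64(0.0629), np.float64(0.0584), np.float64(0.0584), np.float64(0.0578), np.float64(0.0585), np.float64(0.0587), np.float64(0.0581), np.float64(0.0582), np.float64(0.0584)]
line [ 0.5597056  -0.02537637  0.164     ] [ 0.52296742 -0.02218569  0.164     ] 175.0363690520553
speed [0.55303724 0.09827793 0.128     ] 0.12564400360649805
beaker [ 0.48875469 -0.21190464  0.        ]
fruit [ 0.68234427 -0.12476076  0.033     ]
spoonbowl [0.47142437 0.1214934  0.01      ]
handle end [ 0.39665158 -0.03519411  0.01      ]
deckcornerR [ 0.59259447 -0.16420467  0.11      ]
deckcornerB [ 0.43148606 -0.07916226  0.11      ]
```

Call:
step_arm(travel=[[-45,0,0],[-45,0,0],[0,-38,46],[0,-38,46],[0,-38,46],[0,-38,46],[0,-38,46],[0,-38,46]], rotation=[[0,0,0],[0,0,0],[0,0,0],[0,0,0],[0,0,0],[0,0,0],[0,0,0],[0,0,0]], grip=[87,87,60,60,60,60,60,60])

```text
clock: 1.25
tool_pos: [0.437, 0.2488, 0.2902]
eef_rot: [-112.1, 89.9, -138.1]
wrist_force: [1.0, 0.2, 0.0]
width: 0.689
```

Call:
step_arm(travel=[[0,-38,46],[0,-38,46],[0,-38,46],[0,-38,46],[0,-35,42],[0,0,0],[0,0,0],[0,0,0]], rotation=[[0,0,0],[0,0,0],[0,0,0],[0,0,0],[0,0,0],[-0.16,0,0],[-0.16,0,0],[0,0,0]], grip=[60,60,60,60,60,60,60,60])

```text
clock: 2.25
tool_pos: [0.561, -0.0349, 0.291]
eef_rot: [-25.3, 89.9, -33.1]
wrist_force: [-0.1, -0.1, -0.6]
width: 0.687
```

Run:
```python
from h import *
s=sensors.sense(); print(s["tool_pos"],s["eef_rot"],s["joint_positions"].round(1))
d=vision.capture("wrist"); print({k:np.round(v,4).tolist() for k,v in d.items() if k!="image"})
cv2.imwrite("pics/w1.png",cv2.convertScaleAbs(d["image"],alpha=1.5))
cv2.imwrite("pics/s1.png",vision.capture("scene")["image"])
```

```text
[ 0.56098578 -0.03494752  0.29098541] [-25.33455245  89.90000506 -33.13010985] [-30.    6.8  32.4  89.5  -3.6  84.7  84.7]
{'camera_matrix': [[325.1923, 0.0, 277.4069], [0.0, 325.1923, 208.5252], [0.0, 0.0, 1.0]], 'hand_eye': [[0.0006, -0.2977, 0.9547, -0.186], [1.0, 0.0009, -0.0003, 0.0009], [-0.0007, 0.9547, 0.2977, -0.0805], [0.0, 0.0, 0.0, 1.0]]}
```

View pics/w1.png

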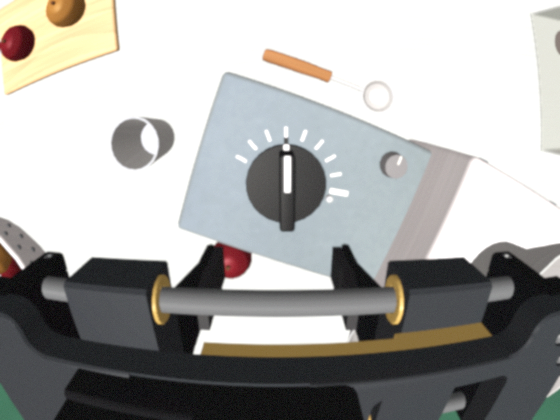

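View pics/s1.png

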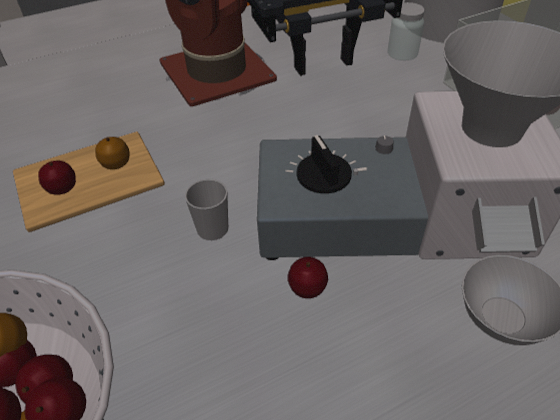

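```bash
cat >> h.py <<'E'
from scipy.spatial.transform import Rotation as Ro
def wr(s,d,u,v,z):
    K=d["camera_matrix"];x=np.array([(u-K[0,2])/K[0,0],(v-K[1,2])/K[1,1]]);th=np.linalg.norm(x)
    r=np.r_[x/th*np.sin(th),np.cos(th)]; H=d["hand_eye"]; R=Ro.from_euler("xyz",s["eef_rot"],degrees=True).as_matrix()
    r=R@H[:3,:3]@r; c=R@H[:3,3]+s["tool_pos"]; return c+r*(z-c[2])/r[2]
E
python3 - <<'E'
from h import *
s=sensors.sense(); d=vision.capture("wrist")
print("tcp in scene",pj(vision.capture("scene"),s["tool_pos"]))
c=cv2.resize(d["image"][110:250,220:360],None,fx=4,fy=4,interpolation=cv2.INTER_CUBIC);cv2.imwrite("pics/w1z.png",cv2.convertScaleAbs(c,alpha=1.5))
c=wr(s,d,286,183,.12);print(c,wr(s,d,326,183,.12)-c,wr(s,d,246,183,.12)-c)
print(wr(s,d,395,165,.128))
a,b=wr(s,d,287,152,.164),wr(s,d,287,191,.164);print(a,b,np.degrees(np.arctan2(*(a-b)[1::-1])))
E
```

```text
tcp in scene [321.60427752  81.75094175]
[ 0.56342568 -0.02423824  0.12      ] [0.00598795 0.04498542 0.        ] [-6.24657608e-03 -4.46700151e-02  5.55111512e-17]
[0.55642632 0.10148498 0.128     ]
[ 0.52285053 -0.01899131  0.164     ] [ 0.56149273 -0.02406811  0.164     ] 172.51536644653402
```

View pics/w1z.png

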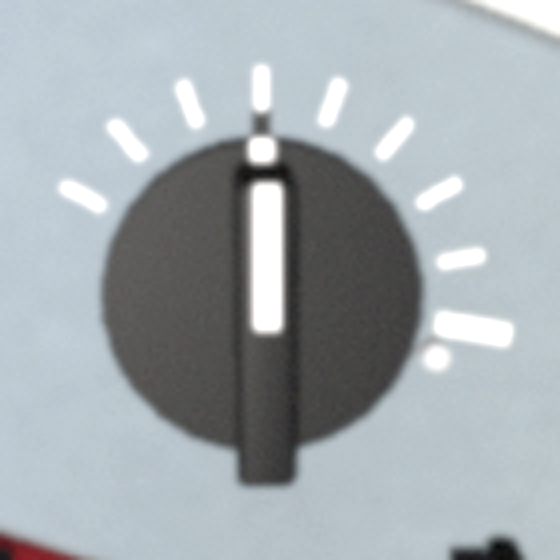

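Call:
step_arm(travel=[[0,10,0],[45,0,0],[45,0,0],[30,0,0],[0,0,0]], rotation=[[0,0,0],[0,0,0],[0,0,0],[0,0,0],[0,0,0]], grip=[60,50,50,50,50])

```text
clock: 3.08
tool_pos: [0.5637, -0.0186, 0.1687]
eef_rot: [23.9, 89.8, 16.0]
wrist_force: [-0.3, 0.3, -0.6]
width: 0.579
```

Run:
```python
from h import *
s=sensors.sense(); print(s["tool_pos"],s["eef_rot"])
d=vision.capture("wrist")
cv2.imwrite("pics/w2.png",cv2.convertScaleAbs(d["image"],alpha=1.5))
```

```text
[ 0.56366072 -0.01858011  0.1687392 ] [23.85046375 89.77025989 15.96430854]
```

View pics/w2.png

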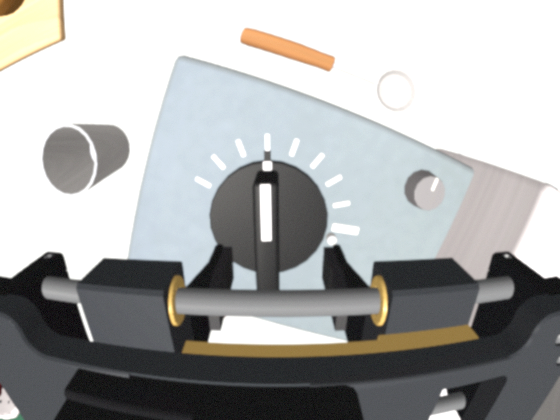

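Call:
step_arm(travel=[[0,-6.5,-0.5],[0,0,0],[20,0,0],[20,0,0],[0,0,0]], rotation=[[0,0,0],[0,0,0],[0,0,0],[0,0,0],[0,0,0]], grip=[50,50,50,50,50])

```text
clock: 3.75
tool_pos: [0.5676, -0.0251, 0.1361]
eef_rot: [19.8, 89.1, 11.9]
wrist_force: [0.4, -0.1, 0.3]
width: 0.576
```

Run:
```python
from h import *
s=sensors.sense(); print(s["tool_pos"],s["eef_rot"],s["wrist_force"])
d=vision.capture("wrist")
cv2.imwrite("pics/w3.png",cv2.convertScaleAbs(d["image"],alpha=1.5))
```

```text
[ 0.56756359 -0.02513244  0.13607742] [19.82766467 89.06478036 11.8841237 ] [ 0.43233195 -0.12424747  0.3107433 ]
```

View pics/w3.png

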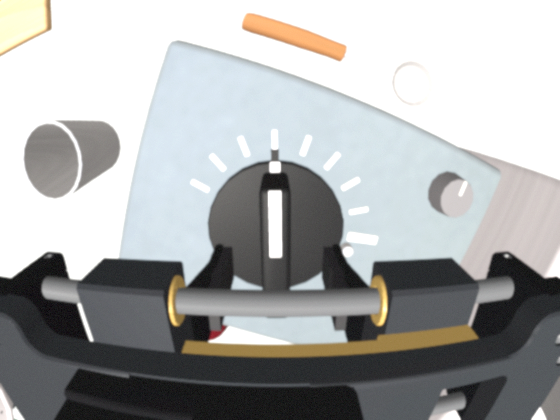

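Call:
step_arm(travel=[[0,0,-5.3],[0,0,0],[9,0,0],[0,0,0]], rotation=[[0,0.016,0],[0,0,0],[0,0,0],[0,0,0]], grip=[50,50,50,50])

```text
clock: 4.3
tool_pos: [0.5641, -0.0243, 0.1301]
eef_rot: [66.1, 89.6, 58.2]
wrist_force: [-0.2, 0.8, 0.0]
width: 0.58
```

Call:
step_arm(travel=[[2,-0.9,-1.8],[0,0,0],[0,0,0],[0,0,0],[0,0,0],[0,0,0]], rotation=[[0,0,0],[0,0,0],[0,0,0],[0,0,0],[0,0,0],[0,0,0]], grip=[50,16,10,10,10,10])

```text
clock: 5.05
tool_pos: [0.562, -0.0254, 0.128]
eef_rot: [64.6, 89.6, 56.6]
wrist_force: [-1.2, -1.7, -1.2]
width: 0.18
```

Run:
```python
from h import *
s=sensors.sense(); print(s["tool_pos"],s["eef_rot"],s["wrist_force"],s["wrist_torque"],s["width"]*87)
```

```text
[ 0.56200365 -0.02539432  0.1280311 ] [64.60535282 89.57505413 56.64251044] [-1.16264296 -1.67640758 -1.21721466] [-0.24794056  0.12945456 -0.01453971] 15.626811450380561
```

Call:
step_arm(travel=[[0,0,0],[0,0,0],[0,0,0],[0,0,0],[0,0,0],[0,0,0]], rotation=[[0.1,0,0],[0.13,0,0],[0.13,0,0],[0.13,0,0],[0.13,0,0],[0,0,0]], grip=[10,10,10,10,10,10])

```text
clock: 5.8
tool_pos: [0.5625, -0.0246, 0.128]
eef_rot: [98.4, 89.5, 53.9]
wrist_force: [-0.6, -0.1, 0.0]
width: 0.182
```

Call:
step_arm(travel=[[0,0,0],[0,0,0],[0,0,0],[0,0,0],[0,0,0],[0,0,0],[0,0,0]], rotation=[[0.13,0,0],[0.13,0,0],[0.13,0,0],[0.13,0,0],[0.13,0,0],[0.13,0,0],[0.0,0,0]], grip=[10,10,10,10,10,10,10])

```text
clock: 6.68
tool_pos: [0.5636, -0.0241, 0.1281]
eef_rot: [130.1, 89.4, 41.1]
wrist_force: [0.2, -0.4, 0.1]
width: 0.18
```

Run:
```python
from h import *
s=sensors.sense(); print(s["tool_pos"],s["eef_rot"],s["wrist_force"],s["wrist_torque"],s["joint_positions"])
cv2.imwrite("pics/t4.png",vision.capture("scene")["image"])
d=vision.capture("wrist")
cv2.imwrite("pics/w4.png",cv2.convertScaleAbs(d["image"],alpha=1.5))
```

```text
[ 0.56362424 -0.02413236  0.12805293] [130.13091863  89.4446627   41.14210339] [ 0.18380941 -0.41868475  0.12632996] [-0.32894375  0.01605511  0.02457843] [-38.34581627  13.8561967   42.45963085 103.47953941 -10.60543023
  66.17133457   8.54311221]
```

View pics/w4.png

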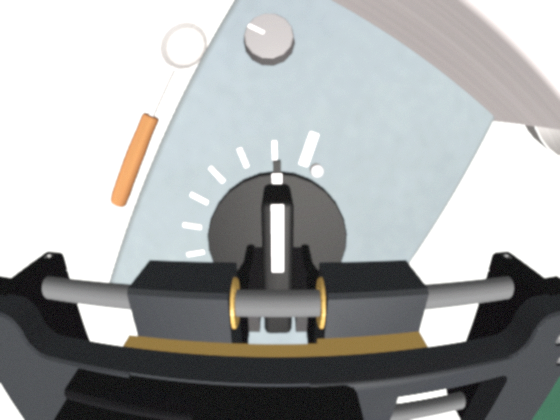

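View pics/t4.png

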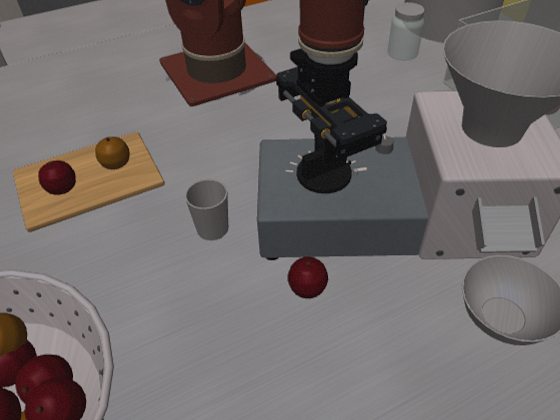

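Call:
step_arm(travel=[[0,0,0],[0,0,0],[0,0,0],[0,0,0],[0,0,0]], rotation=[[0.12,0,0],[0.12,0,0],[0.08,0,0],[0.04,0,0],[0.04,0,0]], grip=[10,10,10,10,10])

```text
clock: 7.4
tool_pos: [0.5642, -0.0241, 0.1281]
eef_rot: [148.1, 89.4, 36.6]
wrist_force: [1.0, -1.1, -0.8]
width: 0.186
```

Run:
```python
from h import *
s=sensors.sense(); print(s["tool_pos"],s["eef_rot"],90-s["eef_rot"][0]+s["eef_rot"][2],s["wrist_force"],s["wrist_torque"],s["joint_positions"])
d=vision.capture("wrist")
cv2.imwrite("pics/w5.png",cv2.convertScaleAbs(d["image"],alpha=1.5))
```

```text
[ 0.56419935 -0.02405575  0.1280922 ] [148.06838143  89.38577016  36.55799139] -21.510390039909986 [ 1.01221175 -1.08863872 -0.81119382] [-0.43867467 -0.05117072  0.84137239] [-41.20158398  14.49229351  46.01279165 103.57912657 -11.78378434
  66.22179961 -12.90461709]
```

View pics/w5.png

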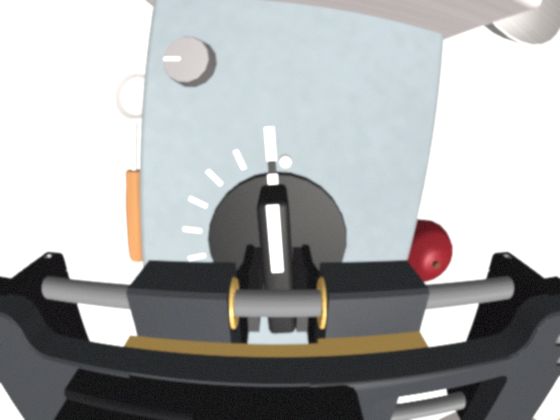

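Call:
step_arm(travel=[[0,0,0],[0,0,0],[0,0,0]], rotation=[[0.02,0,0],[0.02,0,0],[0.02,0,0]], grip=[10,10,10])

```text
clock: 7.82
tool_pos: [0.5643, -0.0237, 0.1281]
eef_rot: [151.9, 89.4, 36.8]
wrist_force: [0.8, -0.5, -0.7]
width: 0.194
```

Call:
step_arm(travel=[[0,0,0],[0,0,0],[0,0,0],[0,0,0],[0,0,0],[0,0,0],[0,0,0],[0,0,0]], rotation=[[-0.12,0,0],[-0.13,0,0],[-0.13,0,0],[-0.13,0,0],[-0.13,0,0],[-0.13,0,0],[-0.13,0,0],[0,0,0]], grip=[10,10,10,10,10,10,10,10])

```text
clock: 8.82
tool_pos: [0.5626, -0.0237, 0.1281]
eef_rot: [125.4, 89.3, 62.5]
wrist_force: [1.4, -0.2, -0.2]
width: 0.176
```

Run:
```python
from h import *
s=sensors.sense(); print(s["tool_pos"],s["eef_rot"],90-s["eef_rot"][0]+s["eef_rot"][2],s["wrist_torque"])
```

```text
[ 0.56255688 -0.02371294  0.12809751] [125.37749579  89.32260173  62.54574705] 27.168251255269347 [-0.03520954 -0.13824072  0.04844569]
```

Call:
step_arm(travel=[[0,0,0],[0,0,0],[0,0,0]], rotation=[[-0.13,0,0],[-0.12,0,0],[0,0,0]], grip=[10,10,10])

```text
clock: 9.2
tool_pos: [0.5621, -0.024, 0.1281]
eef_rot: [116.9, 89.3, 68.0]
wrist_force: [1.3, 1.2, 0.2]
width: 0.177
```

Run:
```python
from h import *
s=sensors.sense(); print(s["tool_pos"],s["eef_rot"],90-s["eef_rot"][0]+s["eef_rot"][2],s["wrist_torque"])
d=vision.capture("wrist")
cv2.imwrite("pics/w6.png",cv2.convertScaleAbs(d["image"],alpha=1.5))
```

```text
[ 0.56208505 -0.02401043  0.12807857] [116.87406933  89.32083669  67.96121174] 41.08714241333767 [-0.01045449 -0.07648228  0.13132481]
```

View pics/w6.png

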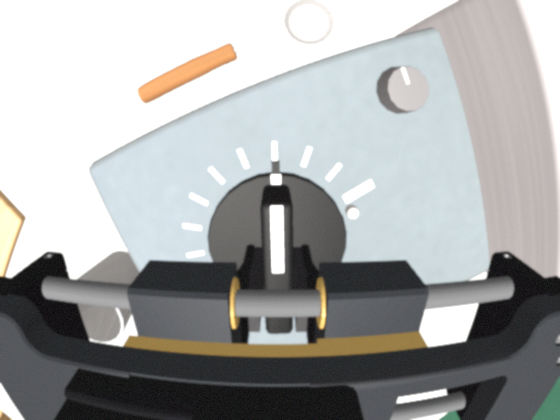

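Call:
step_arm(travel=[[0,0,0],[0,0,0],[0,0,0],[0,0,0],[-15,0,0],[-30,0,0],[-45,0,0],[-45,0,0]], rotation=[[0,0,0],[0,0,0],[0,0,0],[0,0,0],[0,0,0],[0,0,0],[0,0,0],[0,0,0]], grip=[45,45,45,45,45,45,45,45])

```text
clock: 10.25
tool_pos: [0.5596, -0.0258, 0.2668]
eef_rot: [140.9, 89.4, 91.4]
wrist_force: [0.8, -0.3, -0.1]
width: 0.517
```

Call:
step_arm(travel=[[0,0,0],[0,0,0],[0,0,0]], rotation=[[0,0,0],[0,0,0],[0,0,0]], grip=[45,45,45])

```text
clock: 10.62
tool_pos: [0.5611, -0.0263, 0.2713]
eef_rot: [110.5, 89.3, 61.0]
wrist_force: [-0.8, 0.4, 0.2]
width: 0.521
```

Run:
```python
from h import *
s=sensors.sense(); print(s["tool_pos"],s["eef_rot"],s["wrist_force"])
d=vision.capture("wrist")
cv2.imwrite("pics/w7.png",cv2.convertScaleAbs(d["image"],alpha=1.5))
cv2.imwrite("pics/t7.png",vision.capture("scene")["image"])
```

```text
[ 0.56109831 -0.02631301  0.27129824] [110.53870763  89.2718102   60.98753469] [-0.83279194  0.37803691  0.1581041 ]
```

View pics/w7.png

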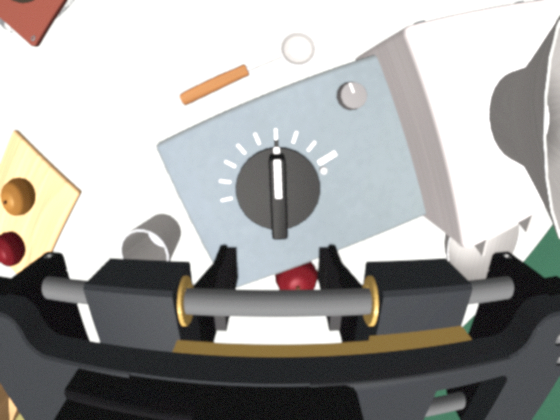

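View pics/t7.png

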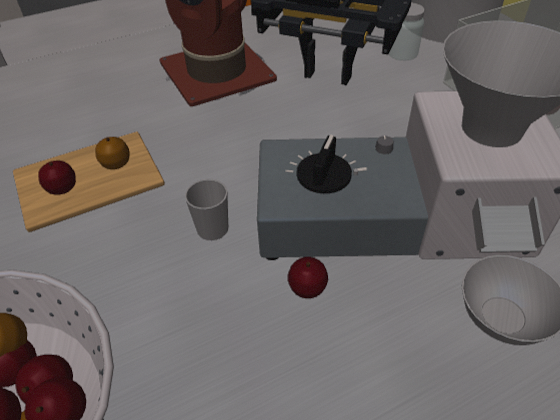

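Run:
```python
from h import *
from bench import ticket
s=sensors.sense(); d=vision.capture("wrist")
def ang(p,q,z): 
    a,b=wr(s,d,*p,z),wr(s,d,*q,z); return np.degrees(np.arctan2(*(a-b)[1::-1]))
c=wr(s,d,278,188,.12)
t=wr(s,d,327,157.5,.11); print("line",ang((277.5,160),(278.5,197),.164),"long tick",np.degrees(np.arctan2(*(t-c)[1::-1])))
print(ticket.finish_job())
```

```text
line 132.0337360344107 long tick 71.27832943888585
the job is handed in; nothing more can be done
None
```

I turned the dial clockwise until it was against its stop, then backed it off three clicks, released it and raised the gripper about 140 mm clear. The job was handed in at about 11 s of the 58 s allowed.

- **Home:** the pointer lined up with the long tick. The wrist torque rose to about 0.84 N m and the bar began to slew slightly in the jaws, so I take it as hard against the stop. I held it there for three more short moves.
- **Final setting:** after release, the pointer's white line measured 132.0° and the long tick 71.3°. That is 60.8° back against the 60° wanted, or about 1.06 rad, within the 0.12 rad allowed. In the wrist image the pointer sits on the third short tick.
- **Surroundings:** in the last scene picture the beaker, fruit and speed knob look where they were at the start. I judged this by eye and did not measure it. The spoon shows only in the wrist picture; it looks undisturbed, but I did not compare it with its start position.
- **Disagreements:** the top and wrist cameras put the dial axis about 2–3 mm apart, so I used a point midway. The approach moves also overshot by up to 7 mm, which I corrected before gripping.

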